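# Point out which vial goes where

### The arm

A 7-joint arm with a two-finger parallel gripper is mounted at the origin on the work surface; the furniture and walls round the work are solid. World frame = base frame: x ahead of the robot, y to its left, z up, the work surface at z = 0. Lengths are in m, angles in rad, forces in N, time in s.
With the tool pointing down it reaches from about 0.425 to 0.925 m from the base axis. Payload 6.8 kg.
Tool frame: the origin (TCP) lies between the finger pads, 19 mm behind the fingertips; this is the grasp point; z points along the fingers, y is the line along which they close (so a half turn about z gives the same grasp; the last joint's range is limited). The gripper opens to 85 mm and grips with 20 to 120 N. Pads are 22 mm wide; open, the fingers measure 114 mm over their backs; the gripper's body (76 mm by 85 mm) begins 54 mm behind the grasp point. The pads swing forward as they close: fully open they stand 13 mm farther back than shut.
Start: joints at [-1.279, 0.477, 0.022, 1.555, -0.011, 1.109, -0.083], TCP at [0.263, 0.622, 0.25] pointing down, gripper open.
Joint ranges: [-2.96, 2.96], [-0.34, 2.1], [-1.41, 1.46], [0.24, 2.44], [-1.37, 4.51], [0.17, 1.92], [-2.96, 2.96]. Speed limits (rad/s): [2.39, 2.39, 3.14, 3.14, 3.14, 3.14, 3.14].

### API

Orientations are given as a rotation vector (axis times angle).
In Python, from bench import r, optics gives the robot as it stands.
- The arm moves only by the shell command python3 -m creep 'ROWS' [FORCE]. ROWS is a JSON object whose one key "rows" holds a list of rows, each a list of 7 numbers: the shift along the tool's x, y, z in units of 25 mm (1.0 is 25 mm), then the turn, a rotation vector about the tool's x, y, z in units of 8 degrees (1.0 is 8 degrees), then the finger opening in mm, from 0 to 85.4. A call has 1 to 10 rows; each row is the pose to reach, as a shift and turn from the pose commanded when the call began, along the tool's axes at that moment; what a row does not reach only later rows make up. A row lasts 1/8 s, in which the tool goes at most 62.5 mm and 10.7 degrees, less where a joint would pass 70% of its speed; a pose out of reach is approached as far as the arm can. A call with a gripper value outside its range is refused whole. The fingers move at their own pace and stop on an object; FORCE is the grip in N (left out, the last holds). Time passes only in rows, so rows that repeat a pose let the fingers close. It gives the time, the measured TCP pose, the force, the opening and the grip force at its end, in the units of the state.
- r.get_obs(): the state, without advancing time (a new reading comes with each control period).
- optics.grab_frame(name): name is "scene" or "side" or "wrist"; returns a dict with "color" (384x512x3 uint8, blue, green, red), "K" (3x3 intrinsics, pixels), "dist_coeffs" ([k1, k2, p1, p2, k3] as OpenCV has them; the pictures are not rectified), "R" (3x3) and "t" (3): a world point X has camera coordinates R X + t. Camera axes: x right, y down, z forward; pixel columns grow to the right and rows downward; lengths in m; the calibration is good to about 2 mm. A picture is of the moment at which its call begins. There is no depth.
- r.hand_in(): hands the job in; it is judged then, once.
The state is a dict: "clock": time; "joints": joint angles; "qvel": joint speeds; "tau": joint torques, N m; "tcp_pos": TCP position; "orientation": TCP orientation; "contact_force": force on the tool from outside, world axes, zero at the start; "moment": the same for the moment, N m; "grip_width": finger opening in m; "gripper_force": force on a finger pad.
Only numpy, scipy, OpenCV 4.12 (cv2) and the standard library are available. Lean on these libraries where they do the work, as an engineer would, in place of code of your own. Each camera call takes 0.05 s, during which the arm holds its last target. There are 200 camera calls.

### The job

Show the recording camera which vial is to be moved and where it belongs: point straight down at the one vial standing outside the rack, fingertips about 2 cm above the middle of its cap, and keep still there for two seconds; then point in the same way, about 2 cm above cap height, at the rack's only empty hole for two seconds. After that, press the push button fully in and let it go, to save the instruction. Come down on each target from well above so that you point at no other vial or bottle on the way, and do not touch or move the rack, the vials or the small bottle.

Things in the scene. Friction and masses are not known exactly. Their poses are not given: they have to be found in the camera images.
- vial_rack: white vial rack, a block 80 (x) by 116 (y) by 30 mm high, fixed to the table, with six round holes 27 mm wide and 24 mm deep, centres at x -18 and +18, y -36, 0 and +36 mm in its frame; origin: centre of its underside. Five holes hold a vial, one is empty
- lone_vial: the only vial that stands on the table outside the rack: loose clear glass vial with white cap, 25 mm across (cap 16 mm), 56 mm high, z up; origin: centre of its foot. The work lies ahead and left of the robot, between a pillar (floor to ceiling, over x > 0.365 m from y = -0.32 to 0.13 m: draw the arm back to swing past it) and the window wall (x > 0.58 m)
- lone_cap (a point): centre of the top of that vial's cap, 56 mm above the table, z up
- empty_place (a point): point in the air over the middle of the rack's only empty hole, as high as the cap tops of the vials in the rack (62 mm above the table, 32 mm above the rack's top face), z up
- save (a joint): travel of the push button: 0 out, 0.006 m fully in; a spring brings it back; about 4 N presses it fully in
- save_top (a point): centre of the top of the push button, which moves with it: a white round cap 32 mm across, its top 22 mm above the table when out, on a low round grey base 48 mm across that is fixed to the table; pressed straight down
- vial_0: one of the five loose vials in the rack, like the other; origin: centre of its foot, 6 mm above the table
- vial_1: one of the five loose vials in the rack, like the other; origin: centre of its foot, 6 mm above the table
- vial_2: one of the five loose vials in the rack, like the other; origin: centre of its foot, 6 mm above the table
- vial_3: one of the five loose vials in the rack, like the other; origin: centre of its foot, 6 mm above the table
- vial_4: one of the five loose vials in the rack, like the other; origin: centre of its foot, 6 mm above the table
- oil_bottle: bystander: small loose bottle with a black cap, 25 mm across, 52 mm high; origin: centre of its foot

How it is judged:
On the way, in this order (a step that is already met when the one before it is completed fails the run):
1. point at the vial outside the rack: tool point within 14 mm of the middle of its cap, 20 to 65 mm above it (fingertips 1 to 46 mm), tool within 25 degrees of straight down, for 1.5 s (horizontal distance between the grasp point and lone_cap below 0.014 m and z of the grasp point in the frame of lone_cap between 0.02 and 0.065 m and angle between the grasp point's own z axis and vertical above 2.7 rad), for 1.5 s.
2. point in the same way at the rack's empty hole: within 14 mm of its middle, 20 to 65 mm above cap height, for 1.5 s (horizontal distance between the grasp point and empty_place below 0.014 m and z of the grasp point in the frame of empty_place between 0.02 and 0.065 m and angle between the grasp point's own z axis and vertical above 2.7 rad), for 1.5 s.
3. press the button in by more than 4.5 mm (value of joint save above 0.0045 m), for 0.05 s.
At the end, for the whole second after the job is handed in: the button is out again (within 1.5 mm), and every vial and the small bottle are within 15 mm of where they stood (value of joint save below 0.0015 m and distance of each of vial_0, vial_1, vial_2, vial_3, vial_4, lone_vial, oil_bottle from where it was at the start of the episode below 0.015 m); the robot touches nothing.
It fails at once if the robot touches the rack, a vial or the small bottle (contact force between any of the arm, the fingers and vial_rack above 0.5 N or contact force between any of the arm, the fingers and vial_0 above 0.5 N or contact force between any of the arm, the fingers and vial_1 above 0.5 N or contact force between any of the arm, the fingers and vial_2 above 0.5 N or contact force between any of the arm, the fingers and vial_3 above 0.5 N or contact force between any of the arm, the fingers and vial_4 above 0.5 N or contact force between any of the arm, the fingers and lone_vial above 0.5 N or contact force between any of the arm, the fingers and oil_bottle above 0.5 N).
It fails at once if the robot points at a wrong thing: tool point less than 12 mm beside the axis and 56 mm above the top of a vial in the rack or of the small bottle ((horizontal distance between the grasp point and vial_0 below 0.012 m and height (world z) of the grasp point below 0.118 m) or (horizontal distance between the grasp point and vial_1 below 0.012 m and height (world z) of the grasp point below 0.118 m) or (horizontal distance between the grasp point and vial_2 below 0.012 m and height (world z) of the grasp point below 0.118 m) or (horizontal distance between the grasp point and vial_3 below 0.012 m and height (world z) of the grasp point below 0.118 m) or (horizontal distance between the grasp point and vial_4 below 0.012 m and height (world z) of the grasp point below 0.118 m) or (horizontal distance between the grasp point and oil_bottle below 0.012 m and height (world z) of the grasp point below 0.108 m)).
It fails at once if a vial or the small bottle is lifted or moved by more than 15 mm (distance of any of vial_0, vial_1, vial_2, vial_3, vial_4, lone_vial, oil_bottle from where it was at the start of the episode above 0.015 m).
It also fails if it takes over 64 s, if anything falls off the work surface, if the arm or the gripper's body presses on something with over 40 N, if the wrist force passes 120 N, or if a joint passes its speed limit or range.

## Working session

There is one attempt and no reset: what is moved stays moved. The work goes in short steps, Python scripts to look and compute and a shell command to move; the robot and the scene stay as the last step left them, time stands still between calls to the robot, and variables do not carry over. Pictures are saved under pics/ and viewed, at most 10 in all, crops included, and the job is handed in when it is done.

```bash
mkdir -p pics
python3 - <<'E'
from bench import r, optics
import cv2,pickle
s=r.get_obs();print(s)
d={}
for n in("scene","side","wrist"):
    f=optics.grab_frame(n);d[n]=f;cv2.imwrite(f"pics/{n}0.png",f["color"]);print(n,f["K"].tolist() if hasattr(f["K"],'tolist') else f["K"],f["dist_coeffs"],(-f["R"].T@f["t"]))
pickle.dump(d,open("f0.pkl","wb"))
E
```

```text
{'clock': 0.0, 'joints': array([-1.27910397,  0.47780603,  0.02235196,  1.5564567 , -0.01150487,
        1.10930631, -0.08308784]), 'qvel': array([-0.00086683, -0.00043712, -0.00060789, -0.00025459, -0.00088352,
        0.00096981, -0.00166976]), 'tau': array([-4.05402288e-04, -5.96438420e+01,  1.60739075e+00, -2.81201684e+01,
        1.23629623e-02,  9.10379458e-03, -1.72071748e-05]), 'tcp_pos': array([0.26252654, 0.6212443 , 0.24901974]), 'orientation': array([-6.23740755e-01, -3.07881488e+00,  2.88020930e-03]), 'contact_force': array([-0.68312439, -0.54913769,  0.14445588]), 'moment': array([-0.01931679, -0.01380888, -0.0303145 ]), 'gripper_force': 0.0, 'grip_width': 0.08554677011844929}
scene [[385.73138731906977, 0.0, 247.65951720233446], [0.0, 385.73138731906977, 197.54808922520445], [0.0, 0.0, 1.0]] [-0.04763282  0.          0.          0.          0.        ] [-0.29126387  0.67895216  0.40678189]
side [[491.20850578837167, 0.0, 255.1790616244556], [0.0, 491.20850578837167, 192.05688069794508], [0.0, 0.0, 1.0]] [0.06840836 0.         0.         0.         0.        ] [0.30968346 0.93393053 0.6281112 ]
wrist [[296.6646576405304, 0.0, 254.246847011219], [0.0, 296.6646576405304, 192.4003663156718], [0.0, 0.0, 1.0]] [-0.05249764  0.          0.          0.          0.        ] [0.1960288  0.65002988 0.37338881]
```

View pics/scene0.png

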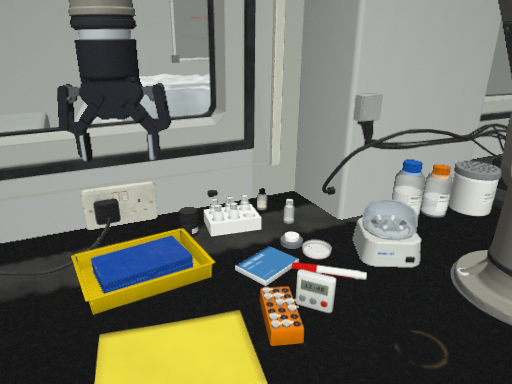

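View pics/side0.png

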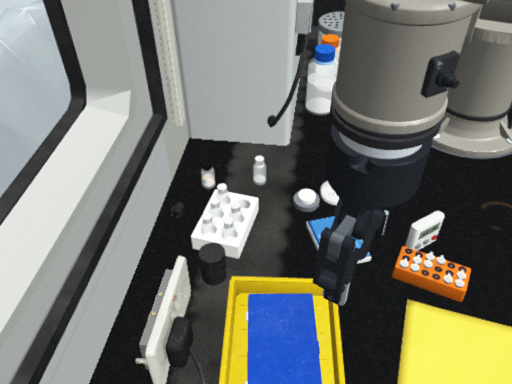

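View pics/wrist0.png

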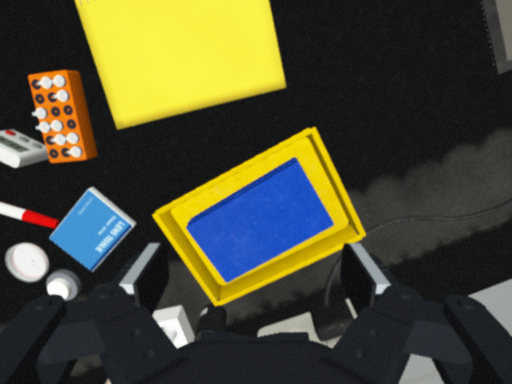

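Scene: rack at about (232,220), lone vial (289,211), black-capped bottle (262,199), and button (291,240). Side: rack (225,222), lone vial (260,170), bottle (208,177), button (307,200). I'll enlarge both.

Run:
```python
import cv2,pickle
d=pickle.load(open("f0.pkl","rb"))
a=d["scene"]["color"][180:260,195:335];b=d["side"]["color"][145:265,165:335]
cv2.imwrite("pics/sc.png",cv2.resize(a,None,fx=5.5,fy=5.5,interpolation=cv2.INTER_CUBIC))
cv2.imwrite("pics/sd.png",cv2.resize(b,None,fx=4.7,fy=4.7,interpolation=cv2.INTER_CUBIC))
```

```text
(no output)
```

View pics/sc.png

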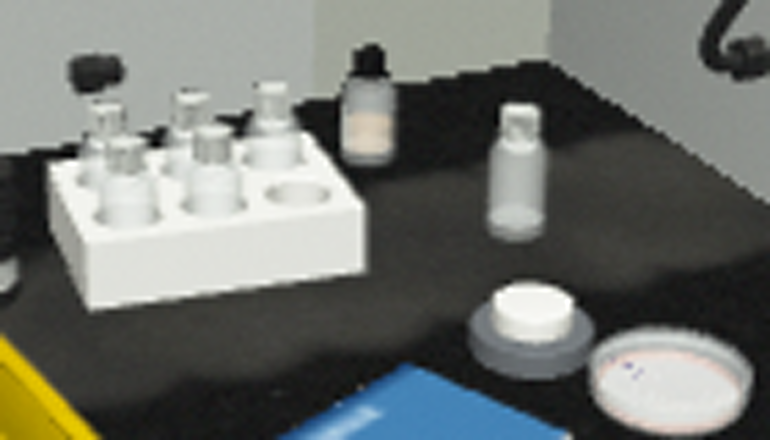

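View pics/sd.png

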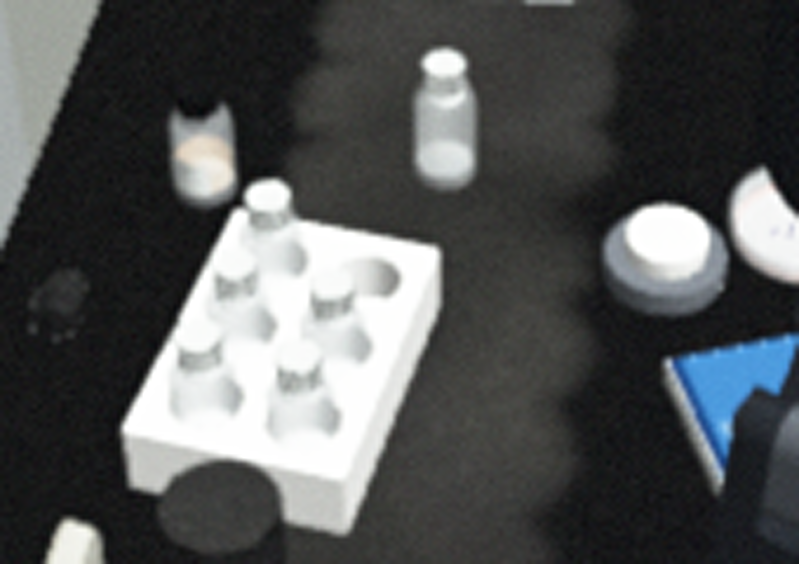

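Scene crop: empty hole is the front-right one at (299,194), lone cap (520,108), button top (533,296). Side crop: hole (367,279), lone cap (445,60), button top (668,230). The corners and the other caps are clear too. Next I triangulate.

```bash
cat > tri.py <<'E'
import cv2,pickle,numpy as np
from bench import r
d=pickle.load(open("f0.pkl","rb"))
P={"lone":((520,108),(445,60)),"hole":((299,194),(367,279)),"btn":((533,296),(668,230)),
"cFR":((365,203),(440,248)),"cBR":((305,132),(237,210)),"cBL":((50,165),(122,432)),"cFL":((90,240),(347,482)),
"vBR":((272,87),(267,187)),"vBM":((192,97),(236,259)),"vBL":((108,104),(200,331)),"vFM":((211,130),(332,281)),"vFL":((126,143),(300,353)),"oil":((370,50),(197,100))}
def px(n,p,o,s): return (np.array(p)+.5)/s-.5+o
def tri(ps):
    C=[];u=[]
    for n,p in ps:
        f=d[n];u.append(cv2.undistortPoints(np.array(p,float).reshape(1,1,2),f["K"],f["dist_coeffs"]).reshape(2,1));C.append(np.c_[f["R"],f["t"]])
    X=cv2.triangulatePoints(C[0],C[1],u[0],u[1]).ravel();return X[:3]/X[3]
Q={}
if __name__=="__main__":
    for k,(a,b) in P.items():
        Q[k]=tri([("scene",px(0,a,(195,180),5.5)),("side",px(0,b,(165,145),4.7))]);print(k,(Q[k]*1e3).round(1))
    c=[Q[k] for k in("cFR","cBR","cBL","cFL")]
    print("ctr",np.mean(c,0)*1e3,[round(float(np.linalg.norm(c[i]-c[(i+1)%4]))*1e3,1) for i in range(4)])
    # rack fit
    m=np.array([[-40,-58],[40,-58],[40,58],[-40,58]])*1e-3
    A=np.array(c)[:,:2];H=(m-m.mean(0)).T@(A-A.mean(0));U,S,V=np.linalg.svd(H);R=V.T@U.T
    print("fit hole",(A.mean(0)+R@[-.018,-.036])*1e3,"yaw",np.degrees(np.arctan2(R[1,0],R[0,0])))
    for k,h in(("vBR",(18,-36)),("vBM",(18,0)),("vBL",(18,36)),("vFM",(-18,0)),("vFL",(-18,36))): print(k,(A.mean(0)*1e3+R@h).round(1))
    from scipy.spatial.transform import Rotation as Ro
    s=r.get_obs();print(Ro.from_rotvec(s["orientation"]).as_matrix().round(3))
E
python3 tri.py
```

```text
lone [408.1 245.4  56.4]
hole [423.9 340.3  28.1]
btn [316.1 292.7  22.3]
cFR [399.2 322.7  30.9]
cBR [478.7 311.5  28.9]
cBL [496.  424.   26.6]
cFL [414.8 436.3  29.6]
vBR [460.7 334.8  62.4]
vBM [464.7 370.5  61.5]
vBL [469.6 406.3  62.2]
vFM [429.3 376.9  61.8]
vFL [434.2 411.4  60.6]
oil [501.3 270.4  50.3]
ctr [447.19352831 373.63403986  29.00963008] [80.3, 113.8, 82.2, 114.7]
fit hole [424.18940598 340.60662161] yaw -8.292774060304918
vBR [459.8 335.4]
vBM [465. 371.]
vBL [470.2 406.7]
vFM [429.4 376.2]
vFL [434.6 411.9]
[[-0.921  0.389 -0.   ]
 [ 0.389  0.921 -0.001]
 [-0.    -0.001 -1.   ]]
```

Measured heights match the text (56/62/30/22 mm) and so do the rack sizes, so the measurements hold. I'll close the gripper and move high over the lone vial, watching the force near the pillar.

```bash
python3 -m creep '{"rows":[[-0.4,-0.4,0,0,0,0,0],[-1,-1,0,0,0,0,0],[-1.7,-1.7,0,0,0,0,0],[-2.4,-2.5,0,0,0,0,0],[-3.1,-3.2,0,0,0,0,0],[-3.8,-3.9,0,0,0,0,0],[-4.5,-4.6,0,0,0,0,0],[-5.1,-5.3,0,0,0,0,0],[-5.5,-5.7,0,0,0,0,0],[-5.6,-5.8,0,0,0,0,0]]}' 20
cat > rel.py <<'E'
import numpy as np
from bench import r
from scipy.spatial.transform import Rotation as Ro
T={"lone":(.408,.2455,.098),"hole":(.424,.3405,.104),"btn":(.316,.2925,.041)}
s=r.get_obs();R=Ro.from_rotvec(s["orientation"]);p=s["tcp_pos"]
print(s["clock"],p.round(4),"F",s["contact_force"].round(1),"q",s["joints"].round(2),"w",s["grip_width"],"tilt",np.degrees(np.arccos(-R.as_matrix()[2,2])).round(2))
for k,t in T.items(): print(k,(R.inv().apply(np.array(t)-p)/.025).round(2))
E
python3 rel.py
```

```text
clock: 1.4
tcp_pos: [0.3358, 0.4329, 0.2501]
orientation: [0.625, 3.079, 0.0]
contact_force: [-0.2, 0.5, 0.0]
grip_width: -0.0002
gripper_force: 0.0
1.4 [0.3358 0.4329 0.2501] F [-0.2  0.5  0. ] q [-1.08  0.27  0.06  1.87 -0.02  1.01  0.16] w -0.00024478089062319384 tilt 0.02
lone [-5.59 -5.78  6.08]
hole [-4.69 -2.03  5.85]
btn [-1.46 -5.48  8.36]
```

```bash
python3 -m creep '{"rows":[[-0.4,-0.4,0,0,0,0,0],[-1,-1,0,0,0,0,0],[-1.7,-1.7,0,0,0,0,0],[-2.4,-2.5,0,0,0,0,0],[-3.1,-3.2,0,0,0,0,0],[-3.8,-3.9,0,0,0,0,0],[-4.5,-4.6,0,0,0,0,0],[-5.1,-5.2,0,0,0,0,0],[-5.5,-5.6,0,0,0,0,0],[-5.6,-5.8,0,0,0,0,0]]}' && python3 rel.py
python3 - <<'E'
from bench import optics
import cv2
cv2.imwrite("pics/s2.png",optics.grab_frame("side")["color"])
E
```

```text
clock: 2.65
tcp_pos: [0.4081, 0.2447, 0.25]
orientation: [0.626, 3.079, 0.0]
contact_force: [-0.5, 0.6, 0.0]
grip_width: 0.0002
gripper_force: 0.0
2.65 [0.4081 0.2447 0.25  ] F [-0.5  0.6  0. ] q [-0.83  0.14  0.17  2.03 -0.03  0.97  0.53] w 0.00023793948959603594 tilt 0.01
lone [0.02 0.03 6.08]
hole [0.91 3.78 5.84]
btn [4.14 0.32 8.36]
```

View pics/s2.png

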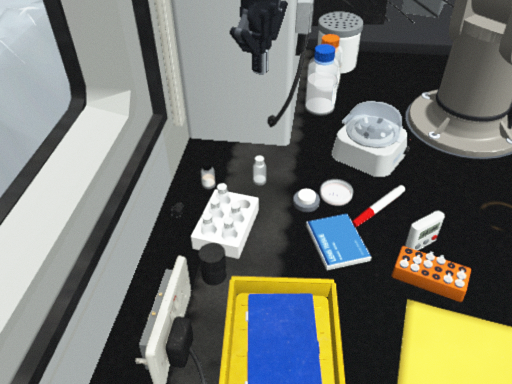

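The side view shows the closed fingers at (262,65), plumb over the lone vial at (260,158), with everything untouched. Next: descend, hold, rise.

```bash
python3 -m creep '{"rows":[[0,0,0.5,0,0,0,0],[0,0,1.2,0,0,0,0],[0,0,2,0,0,0,0],[0,0,2.8,0,0,0,0],[0,0,3.6,0,0,0,0],[0,0,4.4,0,0,0,0],[0,0,5.1,0,0,0,0],[0,0,5.6,0,0,0,0],[0,0,5.9,0,0,0,0],[0,0,6.1,0,0,0,0]]}' && python3 rel.py
for i in 1 2; do python3 -m creep '{"rows":[[0,0,0,0,0,0,0],[0,0,0,0,0,0,0],[0,0,0,0,0,0,0],[0,0,0,0,0,0,0],[0,0,0,0,0,0,0],[0,0,0,0,0,0,0],[0,0,0,0,0,0,0],[0,0,0,0,0,0,0],[0,0,0,0,0,0,0],[0,0,0,0,0,0,0]]}' >/dev/null; done
python3 rel.py
python3 - <<'E'
from bench import optics
import cv2,numpy as np
a=optics.grab_frame("side")["color"][90:210,180:340];b=optics.grab_frame("scene")["color"][140:260,195:355]
cv2.imwrite("pics/p1.png",cv2.resize(np.hstack([a,b]),None,fx=2.5,fy=2.5))
E
```

```text
clock: 3.95
tcp_pos: [0.4077, 0.2459, 0.0972]
orientation: [-0.623, -3.079, -0.0]
contact_force: [-0.5, -0.2, 0.4]
grip_width: -0.0001
gripper_force: 0.0
3.95 [0.4077 0.2459 0.0972] F [-0.5 -0.2  0.4] q [-0.79  0.38  0.14  2.16 -0.09  0.61  0.59] w -0.000132719800381875 tilt 0.0
lone [-0.02 -0.01 -0.03]
hole [ 0.87  3.74 -0.27]
btn [4.11 0.29 2.25]
6.45 [0.4078 0.2456 0.0975] F [-0.9  0.3 -0.5] q [-0.79  0.38  0.14  2.16 -0.09  0.61  0.59] w 6.818004242001505e-05 tilt 0.0
lone [-0.01 -0.   -0.02]
hole [ 0.88  3.75 -0.26]
btn [4.11 0.3  2.26]
```

View pics/p1.png

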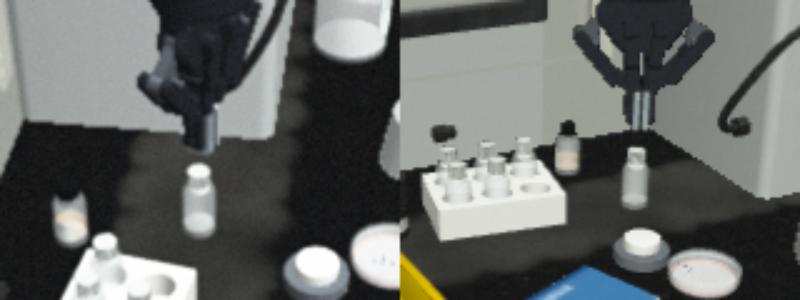

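Both views show the fingertips centred about 2 cm over the lone cap, and the 2.5 s hold is done. Rise, shift over the hole, descend and hold.

```bash
python3 -m creep '{"rows":[[0,0,-0.5,0,0,0,0],[0,0,-1.2,0,0,0,0],[0,0,-2.1,0,0,0,0],[0,0,-3,0,0,0,0],[0,0,-3.9,0,0,0,0],[0,0,-4.5,0,0,0,0],[0,0,-4.8,0,0,0,0],[0,0,-5,0,0,0,0],[0,0,-5,0,0,0,0]]}' >/dev/null && python3 -m creep '{"rows":[[0.1,0.3,0,0,0,0,0],[0.2,0.9,0,0,0,0,0],[0.4,1.6,0,0,0,0,0],[0.6,2.4,0,0,0,0,0],[0.8,3.1,0,0,0,0,0],[0.9,3.6,0,0,0,0,0],[0.9,3.75,0,0,0,0,0],[0.9,3.75,0,0,0,0,0],[0.9,3.75,0,0,0,0,0]]}' > /dev/null && python3 rel.py
```

```text
8.8 [0.4237 0.34   0.2225] F [ 0.3 -0.3 -0.8] q [-0.91  0.29  0.14  1.91 -0.05  0.95  0.43] w -6.361014248859508e-05 tilt 0.02
lone [-0.9  -3.72  4.98]
hole [-0.    0.03  4.74]
btn [ 3.22 -3.43  7.26]
```

```bash
python3 -m creep '{"rows":[[0,0,0.5,0,0,0,0],[0,0,1.2,0,0,0,0],[0,0,2,0,0,0,0],[0,0,2.8,0,0,0,0],[0,0,3.5,0,0,0,0],[0,0,4.1,0,0,0,0],[0,0,4.5,0,0,0,0],[0,0,4.7,0,0,0,0],[0,0,4.75,0,0,0,0],[0,0,4.75,0,0,0,0]]}' >/dev/null && python3 rel.py
for i in 1 2; do python3 -m creep '{"rows":[[0,0,0,0,0,0,0],[0,0,0,0,0,0,0],[0,0,0,0,0,0,0],[0,0,0,0,0,0,0],[0,0,0,0,0,0,0],[0,0,0,0,0,0,0],[0,0,0,0,0,0,0],[0,0,0,0,0,0,0],[0,0,0,0,0,0,0],[0,0,0,0,0,0,0]]}' >/dev/null; done
python3 rel.py
python3 - <<'E'
from bench import optics
import cv2,numpy as np
a=optics.grab_frame("side")["color"][110:250,160:320];b=optics.grab_frame("scene")["color"][120:260,195:355]
cv2.imwrite("pics/p2.png",cv2.resize(np.hstack([a,b]),None,fx=2.5,fy=2.5))
E
```

```text
10.05 [0.4238 0.341  0.1041] F [ 0.3 -0.   1.3] q [-0.89  0.45  0.12  2.   -0.08  0.69  0.45] w 0.00017948468979210402 tilt 0.04
lone [-0.91 -3.76  0.24]
hole [-0.02 -0.01  0.  ]
btn [ 3.22 -3.47  2.52]
12.55 [0.4235 0.3408 0.1037] F [ 0.3  0.3 -0.2] q [-0.89  0.45  0.12  2.   -0.08  0.69  0.45] w -5.877872218437244e-05 tilt 0.0
lone [-0.91 -3.75  0.23]
hole [-0.02 -0.   -0.01]
btn [ 3.21 -3.45  2.51]
```

View pics/p2.png

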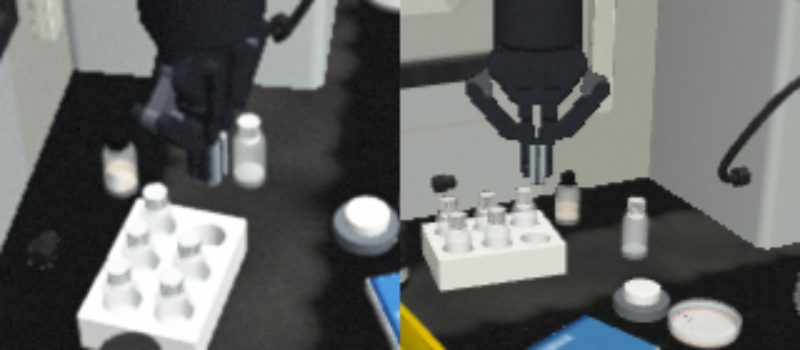

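Both views show the tips over the empty front-right hole, with nothing disturbed. Now to the button.

```bash
python3 -m creep '{"rows":[[0,0,-0.5,0,0,0,0],[0,0,-1.2,0,0,0,0],[0,0,-2,0,0,0,0],[0,0,-2.8,0,0,0,0],[0,0,-3.4,0,0,0,0],[0,0,-3.8,0,0,0,0],[0,0,-4,0,0,0,0],[0,0,-4,0,0,0,0]]}' >/dev/null && python3 -m creep '{"rows":[[0.2,-0.2,0,0,0,0,0],[0.6,-0.7,0,0,0,0,0],[1.1,-1.2,0,0,0,0,0],[1.6,-1.8,0,0,0,0,0],[2.1,-2.3,0,0,0,0,0],[2.6,-2.8,0,0,0,0,0],[3,-3.2,0,0,0,0,0],[3.2,-3.45,0,0,0,0,0],[3.2,-3.45,0,0,0,0,0],[3.2,-3.45,0,0,0,0,0]]}' > /dev/null && python3 rel.py
```

```text
14.9 [0.3168 0.2928 0.2039] F [-0.2  0.7 -0.5] q [-0.99  0.13  0.11  2.17 -0.02  0.85  0.3 ] w -0.00035681827047631014 tilt 0.04
lone [-4.1  -0.32  4.24]
hole [-3.21  3.43  4.  ]
btn [ 0.03 -0.03  6.52]
```

```bash
python3 -m creep '{"rows":[[0,0,0.5,0,0,0,0],[0,0,1.2,0,0,0,0],[0,0,2,0,0,0,0],[0,0,2.8,0,0,0,0],[0,0,3.6,0,0,0,0],[0,0,4.4,0,0,0,0],[0,0,5.1,0,0,0,0],[0,0,5.6,0,0,0,0],[0,0,5.9,0,0,0,0],[0,0,5.9,0,0,0,0]]}' >/dev/null && python3 rel.py
python3 - <<'E'
from bench import optics
import cv2,numpy as np
a=optics.grab_frame("side")["color"][110:250,220:380];b=optics.grab_frame("scene")["color"][140:280,215:375]
cv2.imwrite("pics/p3.png",cv2.resize(np.hstack([a,b]),None,fx=2.5,fy=2.5))
E
```

```text
16.15 [0.3162 0.2923 0.0558] F [-0.2 -0.1  0.6] q [-0.96  0.4   0.08  2.27 -0.07  0.47  0.35] w -0.00010944006456631457 tilt 0.05
lone [-4.11 -0.3  -1.69]
hole [-3.22  3.45 -1.93]
btn [0.01 0.01 0.59]
```

View pics/p3.png

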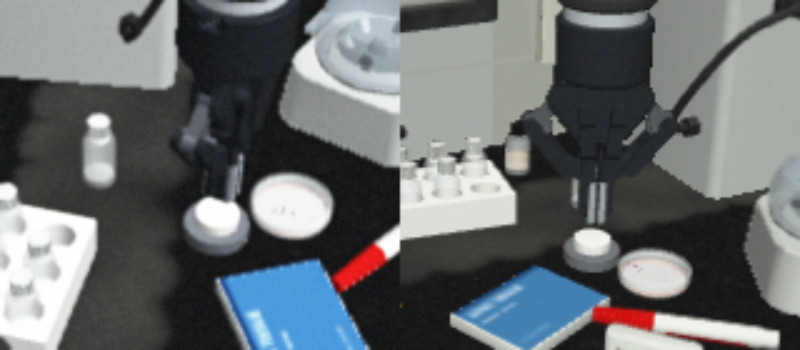

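The tips are centred over the white cap in both views. I'll press slowly, reading the force.

```bash
python3 -m creep '{"rows":[[0,0,0.2,0,0,0,0],[0,0,0.4,0,0,0,0],[0,0,0.55,0,0,0,0],[0,0,0.65,0,0,0,0],[0,0,0.72,0,0,0,0],[0,0,0.78,0,0,0,0],[0,0,0.82,0,0,0,0],[0,0,0.85,0,0,0,0],[0,0,0.85,0,0,0,0],[0,0,0.85,0,0,0,0]]}'
```

```text
clock: 17.5
tcp_pos: [0.3162, 0.2924, 0.035]
orientation: [-0.624, -3.079, 0.0]
contact_force: [-1.2, -1.3, 3.4]
grip_width: 0.0003
gripper_force: 1.8
```

```bash
python3 -m creep '{"rows":[[0,0,0.03,0,0,0,0],[0,0,0.06,0,0,0,0],[0,0,0.06,0,0,0,0],[0,0,0.06,0,0,0,0]]}'
```

```text
clock: 18.0
tcp_pos: [0.3163, 0.2925, 0.0344]
orientation: [-0.624, -3.079, -0.0]
contact_force: [-4.9, -3.4, 21.2]
grip_width: -0.0002
gripper_force: 10.7
```

21 N at 0.0344 m means the button is against its stop. Release and rise.

```bash
python3 -m creep '{"rows":[[0,0,-0.2,0,0,0,0],[0,0,-0.6,0,0,0,0],[0,0,-1.2,0,0,0,0],[0,0,-2,0,0,0,0],[0,0,-2.8,0,0,0,0],[0,0,-3.5,0,0,0,0],[0,0,-4,0,0,0,0],[0,0,-4,0,0,0,0],[0,0,-4,0,0,0,0],[0,0,-4,0,0,0,0]]}'
python3 - <<'E'
from bench import r,optics
import cv2,numpy as np
a=optics.grab_frame("side")["color"][130:270,170:330];b=optics.grab_frame("scene")["color"][140:280,195:355]
cv2.imwrite("pics/p4.png",cv2.resize(np.hstack([a,b]),None,fx=2.5,fy=2.5))
E
```

```text
clock: 19.25
tcp_pos: [0.316, 0.2922, 0.1329]
orientation: [-0.624, -3.079, 0.002]
contact_force: [0.1, 0.2, 0.4]
grip_width: -0.0
gripper_force: 0.0
```

View pics/p4.png

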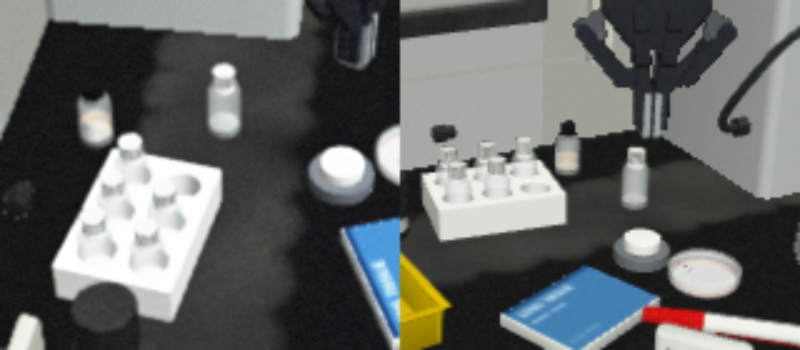

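The button is out again, the arm is clear, and all vials and the bottle stand where they were.

```bash
python3 -c "
from bench import r
print(r.hand_in())"
```

```text
the job is handed in; nothing more can be done
None
```

I pointed at the lone vial and then the empty hole for about 2.5 s each, pressed the button to its stop and released it, and handed the job in at about 19 s with nothing visibly moved; the hand-in call returned no verdict.

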